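Ease the TV remote out of the half-covered organiser and hold it up

ROBOT

A 6-joint arm with a two-finger parallel gripper is mounted at the origin on the work surface. World frame = base frame: x ahead of the robot, y to its left, z up, the work surface at z = 0. Lengths are in m, angles in degrees, forces in N, time in s.
With the tool pointing down it reaches from about 0.25 to 0.8 m from the base axis. Payload 8.5 kg.
Tool frame: the origin (TCP) lies midway between the tips of the shut fingers; the grasp point (between the pads) lies 19 mm behind it (robot.hold_point_z is the distance from the TCP to the grasp point, in m); z points along the fingers, y is the line along which they close (so a half turn about z gives the same grasp; the last joint's range is limited). The gripper opens to 85 mm and grips with 20 to 120 N. Pads are 22 mm wide; open, the fingers measure 114 mm over their backs; the gripper's body (76 mm by 85 mm) begins 54 mm behind the grasp point. The pads swing forward as they close: fully open they stand 13 mm farther back than shut.
Start: joints at [-68.239, 13.648, -0.773, 75.585, 0, 90], TCP at [0.195, -0.488, 0.231] pointing down, gripper open.
Joint ranges: [-152.45, 152.45], [-59.26, 108.67], [-65.41, 83.53], [-104.44, 129.93], [-82.83, 76.93], [-180, 180]. Speed limits (degrees/s): [127.2, 127.2, 159.86, 180, 180, 180].

INTERFACE

Orientations are given as a 3x3 rotation matrix whose columns are the frame's x, y, z axes.
In Python, from cell import monitor, cams, ticket, robot gives the robot as it stands. The module is installed in compiled form; this text tells all that it offers.
- The arm moves only by the tool arm_command, never from a script. Its arguments are lists of equal length, an entry for each row: "slide": the shift along the tool's x, y, z in mm, a list of three; "twist": the turn, a rotation vector about the tool's x, y, z in degrees, a list of three. In form: {"slide": [[tx, ty, tz], ...], "twist": [[ax, ay, az], ...]}. A call has exactly 10 rows; each row shifts and turns the commanded pose from where the row before left it, along the tool's axes as they then stand; what a row does not reach is not made up. A row lasts 1/12 s, in which the tool goes at most 41.7 mm and 7.16 degrees, less where a joint would pass 70% of its speed; a pose out of reach is approached as far as the arm can. A call is refused whole if a number of a shift passes 41.7 or a number of a turn 7.16, either way. A call with a gripper value outside its range is refused whole. "gripper" is the closure, from 0 (fully open) to 1 (shut), set as the call begins (left out, the last holds). The fingers move at their own pace and stop on an object; "newtons" is the grip in N (left out, the last holds). Time passes only in rows, so rows that do not move let the fingers close, or fill a call up. It gives the time, the measured TCP pose, the force, the opening and the grip force at its end, in the units of the state.
- monitor.get_state(): the state, without advancing time (a new reading comes with each control period).
- cams.snapshot(name): name is "scene" or "top" or "wrist"; returns a dict with "color" (400x640x3 uint8, red, green, blue), "z_map" (400x640 float32, m along the optical axis (not along the pixel's ray), 0 where there is no reading), "fovy" (degrees; the focal length in pixels is half the picture's height over the tangent of half this angle, whatever the lens; pixels are square), "cx", "cy" (the principal point, pixels), "world_from_camera" (4x4, takes a point from camera to world coordinates). Camera axes: x right, y up, looking along -z (the intrinsics and any distortion apply to the point x, -y, -z); pixel columns grow to the right and rows downward; lengths in m; the calibration is good to about 2 mm. A picture is of the moment at which its call begins.
- ticket.sign_off(): hands the job in; it is judged then, once.
The state is a dict: "time": time; "joints": joint angles; "dq": joint speeds; "joint_torque": joint torques, N m; "position": TCP position; "orientation": TCP orientation; "ft_force": force on the tool from outside, world axes, zero at the start; "ft_torque": the same for the moment, N m; "gripper_width": finger opening in m; "finger_force": force on a finger pad.
Only numpy, scipy, OpenCV 4.12 (cv2) and the standard library are available. Lean on these libraries where they do the work, as an engineer would, in place of code of your own. Each camera call takes 0.05 s, during which the arm holds its last target. There are 200 camera calls.

TASK

The long TV remote lies in the wooden organiser box with its tail under the box's fixed top board, and the open part of the top is too short for it to come out flat. Take hold of it, tilt its front end up and draw it out slantwise through the opening without forcing it against the wood, then hold it level with its keys upward, a hand's breadth clear above the box. Finish while still holding it there in the gripper, touching nothing else with it, and leave the pen cup, dish, phone case and speaker where they stand.

Things in the scene. Friction and masses are not known exactly. Their poses are not given: they have to be found in the camera images.
- remote: Grey plastic TV remote with dark keys on top, a bar 200 long (x) x 42 wide (y) x 22 thick (z) mm, about 130 g (varies). Origin: centre of its underside. +x points to its front end, z up out of the keys. It lies loose and flat on the organiser's inner floor, almost along the organiser's x, front end towards the organiser's +x, tail under the top board.
- remote_front (a point): Centre of the remote's front end face (100 mm along +x from its middle, 11 mm above its underside).
- remote_tail (a point): Centre of the remote's tail end face (100 mm along -x from its middle, 11 mm above its underside).
- organiser: Wooden organiser box fixed to the console top, 224 (x) x 162 (y) mm outside, rim 61 mm above the console, z up, origin at the centre of its underside. Its -x end faces the robot, turned up to 35 degrees. A fixed top board covers the -x end (see mouth_edge); the rest of the top is open. It does not move.
- mouth_edge (a point): Middle of the free edge of the organiser's top board, at its underside: organiser frame (-46, 0, 61) mm. The board is 8 mm thick (top at 69 mm) and runs from here over the box's -x end, hiding 60 mm of the inside length; the open mouth beyond is 152 (x) x 150 (y) mm.
- inner_floor (a point): Centre of the organiser's inner floor, 6 mm above the console. Inside 212 (x) x 150 (y) mm and 55 mm deep; walls 6 mm thick.
- lid_edge (a point): Middle of the outer edge of the organiser's lid, which is fully open and fixed: a board 148 mm long (x) sloping from the +y rim down to the console, ending here at y = 236 mm of the organiser frame.
- pen_cup: Bystander: aluminium pen cup, diameter 72, height 100 mm, with pens up to about 140 mm high; stands on the organiser's -y side. Origin: centre of underside.
- dish: Bystander: round porcelain trinket dish, diameter 90, height 22 mm, on the organiser's -y side. Origin: centre of underside.
- phone_case: Bystander: green hard phone case lying flat, 158 x 78 x 9 mm, beyond the organiser's +x end. Origin: centre of underside.
- speaker: Bystander: black speaker, 75 (x) x 150 (y) x 82 mm high with a button on top (85 mm), beyond the open lid on the organiser's +y side. Origin: centre of underside.
Not all that is in view belongs to the job. There is more than one size of the remote; the one meant has the size given above.

How it is judged:
By the outcome, as a careful person would: the job done as asked, in the order asked, and still so for the second after the job is handed in, while the arm keeps its last pose, push and grip.
It also fails if it takes over 35 s, if anything falls off the work surface, if the arm or the gripper's body presses on something with over 40 N, if the wrist force passes 120 N, or if a joint passes its speed limit or range.

## Working session

There is one attempt and no reset: what is moved stays moved. The work goes in short steps, Python scripts to look and compute and a tool call to move; the robot and the scene stay as the last step left them, time stands still between calls to the robot, and variables do not carry over. Pictures are saved under pics/ and viewed, at most 10 in all, crops included, and the job is handed in when it is done.

Besides the shell and the picture viewer there is one more tool, called after "Request:" as name(argument=value, ...) on one line, values as JSON. arm_command: Moves the arm, as the interface text tells. Its arguments: {"type":"object","properties":{"slide":{"type":"array"},"twist":{"type":"array"},"gripper":{"type":"number"},"newtons":{"type":"number"}},"required":["slide","twist"]}

```bash
mkdir -p pics; cat > h.py <<'E'
import numpy as np, cv2
from cell import monitor,cams,ticket,robot
def snap(n,f=None):
    s=cams.snapshot(n)
    if f: cv2.imwrite('pics/'+f,s['color'][:,:,::-1])
    return s
def cloud(s):
    h,w=s['z_map'].shape; f=h/2/np.tan(np.radians(s['fovy'])/2)
    v,u=np.mgrid[0:h,0:w]; z=s['z_map']
    P=np.stack([(u-s['cx'])/f*z,-(v-s['cy'])/f*z,-z],-1)
    T=s['world_from_camera']; return P@T[:3,:3].T+T[:3,3]
E
python3 - <<'E'
from h import *
s=snap('top','top1.png'); c=snap('scene','sc1.png')
np.savez('top1.npz',P=cloud(s),c=s['color'],z=s['z_map'])
for q in (s,c): print(q['fovy'],q['cx'],q['cy'],q['world_from_camera'].round(3), [k for k in q])
st=monitor.get_state(); print(st)
E
```

```text
42.556367382918516 318.70131262242006 191.89793348820567 [[-0.000e+00  9.950e-01 -1.030e-01  3.320e-01]
 [-1.000e+00  1.000e-03  1.200e-02  9.000e-02]
 [ 1.200e-02  1.030e-01  9.950e-01  1.397e+00]
 [ 0.000e+00  0.000e+00  0.000e+00  1.000e+00]] ['color', 'z_map', 'fovy', 'cx', 'cy', 'world_from_camera']
56.50779230479772 321.4953283991894 199.10431175813036 [[-0.748 -0.481  0.457  0.898]
 [ 0.663 -0.53   0.529  0.563]
 [-0.013  0.699  0.715  0.746]
 [ 0.     0.     0.     1.   ]] ['color', 'z_map', 'fovy', 'cx', 'cy', 'world_from_camera']
{'time': 0.1, 'joints': array([-6.82391313e+01,  1.36772095e+01, -8.12136731e-01,  7.55818730e+01,
        1.32878291e-04,  9.00003764e+01]), 'dq': array([ 0.10897125, -0.16776816,  0.10754506, -0.09100621,  0.02474111,
        0.01438549]), 'joint_torque': array([ 1.53162200e-04, -5.39721429e+01,  3.46999383e+01,  1.34809990e-02,
       -9.11045413e-05,  1.12776924e-06]), 'position': array([ 0.19450396, -0.48725752,  0.23074456]), 'orientation': array([[ 9.28741680e-01,  3.70727234e-01, -4.58671503e-04],
       [ 3.70727518e-01, -9.28740961e-01,  1.15529146e-03],
       [ 2.31099674e-06, -1.24300948e-03, -9.99999227e-01]]), 'ft_force': array([-0.37998555,  0.21094664,  0.46642415]), 'ft_torque': array([-0.05123168, -0.04113075,  0.04431365]), 'finger_force': 0.0, 'gripper_width': 0.08520517796169107}
```

View pics/top1.png

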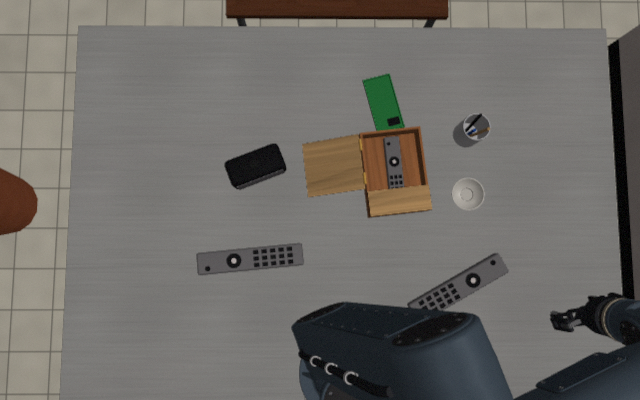

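View pics/sc1.png

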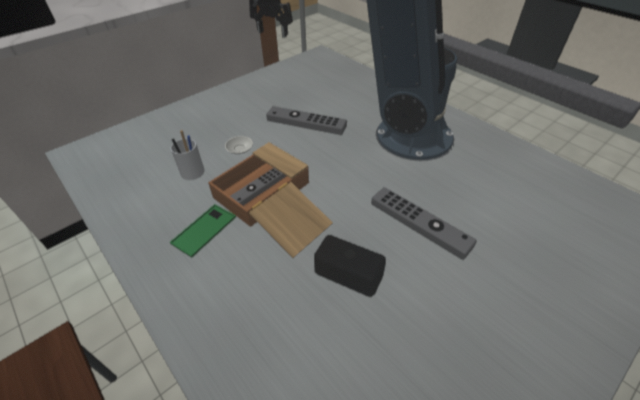

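The top view shows the box around (362–430, 127–216). Its board is at the bottom, towards the robot. The remote runs from (391,137) to (397,188), with its tail under the board, and the lid is on the left. The other two remotes lie outside the box. Next I measure.

```bash
python3 - <<'E'
from h import *
d=np.load('top1.npz');P=d['P'];c=d['c'].astype(int)
print('table',np.median(P[230:240,330:350,2]))
def show(n,m):
    m=m.astype(np.uint8); k,l,st,_=cv2.connectedComponentsWithStats(m); i=1+np.argmax(st[1:,4])
    m=l==i; Q=P[m]; h=np.median(Q[:,2]); r=cv2.minAreaRect((Q[:,:2]*1000).astype(np.float32))
    print(n,m.sum(),'h',h.round(4),'rect',np.round(r[0],1),np.round(r[1],1),round(r[2],1),'corners',cv2.boxPoints(r).round(0).tolist()); return m
R=np.zeros(P.shape[:2],bool);R[120:222,355:435]=1
sat=c.max(2)-c.min(2)
Z=P[...,2]
show('remote',R&(sat<25)&(Z<0.045)&(Z>0.015))
show('board',R&(Z>0.0645)&(Z<.08)&(np.mgrid[0:400,0:640][0]>180))
show('rim',R&(Z>0.052))
W=np.zeros_like(R);W[110:215,440:510]=1
show('cup',W&(Z>.06));V=W.copy();V[:165]=0;show('dish',V&(Z>.008))
print('cup max',Z[110:150,455:495].max())
W=np.zeros_like(R);W[135:195,215:295]=1;show('spk',W&(Z>.06))
show('case',(c[...,1]-c[...,0]>40))
E
```

```text
table -0.0005532139661228452
remote 794 h 0.0273 rect [ 558.1 -128.8] [141.7  42.7] 5.3 corners [[486.0, -114.0], [490.0, -157.0], [631.0, -144.0], [627.0, -101.0]]
board 1402 h 0.0683 rect [ 450.5 -135.9] [ 66.4 161.8] 6.8 corners [[408.0, -59.0], [427.0, -220.0], [493.0, -212.0], [474.0, -52.0]]
rim 2453 h 0.0659 rect [504.5 -47.7] [248.6 364.4] 17.0 corners [[332.0, 90.0], [439.0, -258.0], [677.0, -185.0], [570.0, 163.0]]
cup 471 h 0.0892 rect [ 484.1 -147. ] [ 70.9 558.4] 39.9 corners [[278.0, 45.0], [636.0, -384.0], [690.0, -339.0], [332.0, 90.0]]
dish 607 h 0.0149 rect [ 392.  -149.9] [ 86.9 486.8] 24.1 corners [[253.0, 55.0], [452.0, -390.0], [531.0, -354.0], [332.0, 90.0]]
cup max 1.3968026232580069
spk 1650 h 0.0788 rect [443.8 207.8] [287.3 150.7] 18.9 corners [[284.0, 233.0], [332.0, 90.0], [604.0, 183.0], [555.0, 326.0]]
case 1367 h 0.0024 rect [559.5 -54.5] [142.9 519.3] 72.9 corners [[290.0, -46.0], [787.0, -199.0], [829.0, -63.0], [332.0, 90.0]]
```

Request:
arm_command(slide=[[27,-10.7,0],[27,-10.7,0],[27,-10.7,0],[27,-10.7,0],[27,-10.7,0],[27,-10.7,0],[27,-10.7,0],[27,-10.7,0],[27,-10.7,0],[27,-10.7,0]], twist=[[0,0,0],[0,0,0],[0,0,0],[0,0,0],[0,0,0],[0,0,0],[0,0,0],[0,0,0],[0,0,0],[0,0,0]], gripper=0)

```text
time: 0.93
position: [0.4064, -0.2868, 0.2311]
orientation: [[0.929, 0.371, -0.0], [0.371, -0.929, 0.0], [-0.0, -0.0, -1.0]]
ft_force: [0.5, -0.9, 0.3]
gripper_width: 0.0856
finger_force: 0.0
```

Request:
arm_command(slide=[[27,-10.7,0],[27,-10.7,0],[27,-10.7,0],[27,-10.7,0],[27,-10.7,0],[27,-10.7,0],[27,-10.7,0],[27,-10.7,0],[0,0,0],[0,0,0]], twist=[[0,0,0],[0,0,0],[0,0,0],[0,0,0],[0,0,0],[0,0,0],[0,0,0],[5.5,0,0],[0,0,0],[0,0,0]])

```text
time: 1.77
position: [0.5753, -0.1282, 0.2293]
orientation: [[0.928, 0.37, -0.039], [0.372, -0.924, 0.089], [-0.003, -0.097, -0.995]]
ft_force: [-0.0, -0.2, 0.2]
gripper_width: 0.0854
finger_force: 0.0
```

One row of that call turned the tool about x by mistake, in free air. I undo it here and turn about z instead.

Request:
arm_command(slide=[[0,0,0],[0,0,0],[0,0,0],[0,0,0],[0,0,0],[0,0,0],[0,0,0],[0,0,0],[0,0,0],[0,0,0]], twist=[[-5.5,0,0],[0,0,5.5],[0,0,5.5],[0,0,5.5],[0,0,0],[0,0,0],[0,0,0],[0,0,0],[0,0,0],[0,0,0]])

```text
time: 2.6
position: [0.5745, -0.1286, 0.2313]
orientation: [[0.996, 0.092, -0.0], [0.092, -0.996, -0.0], [-0.0, 0.0, -1.0]]
ft_force: [-1.0, 0.4, -0.7]
gripper_width: 0.0852
finger_force: 0.0
```

```bash
python3 - <<'E'
from h import *
s=snap('wrist','w1.png');P=cloud(s);c=s['color'].astype(int);Z=P[...,2]
T=s['world_from_camera'];print(T.round(3))
ok=(s['z_map']>0)
def rect(n,m):
    m=cv2.morphologyEx(m.astype(np.uint8),cv2.MORPH_OPEN,np.ones((3,3))); k,l,st,_=cv2.connectedComponentsWithStats(m); i=1+np.argmax(st[1:,4])
    Q=P[l==i]; r=cv2.minAreaRect((Q[:,:2]*1000).astype(np.float32))
    print(n,len(Q),st[i],np.median(Q[:,2]).round(4),np.round(r[0],1),np.round(r[1],1),round(r[2],1),cv2.boxPoints(r).round(0).tolist())
sat=c.max(2)-c.min(2)
B=(P[...,0]>.38)&(P[...,0]<.68)&(P[...,1]>-.23)&(P[...,1]<-.03)
rect('remote',ok&B&(sat<25)&(Z>.015)&(Z<.045))
rect('board',ok&B&(Z>.0645)&(Z<.08)&(P[...,0]<.52))
print(monitor.get_state()['position'],monitor.get_state()['orientation'].round(4))
E
```

```text
[[ 0.093  0.952  0.293  0.649]
 [-0.996  0.089  0.027 -0.121]
 [ 0.    -0.294  0.956  0.373]
 [ 0.     0.     0.     1.   ]]
remote 5174 [ 302  118   39  143 5174] 0.0269 [ 545.5 -132.4] [163.8  40.5] 5.4 [[462.0, -120.0], [466.0, -160.0], [629.0, -145.0], [625.0, -105.0]]
board 8160 [ 241  261  154   58 8160] 0.0678 [ 449.  -137.7] [ 67.1 162.4] 6.7 [[406.0, -61.0], [425.0, -222.0], [492.0, -214.0], [473.0, -53.0]]
[ 0.57455974 -0.12858863  0.23124238] [[ 9.957e-01  9.220e-02 -1.000e-04]
 [ 9.220e-02 -9.957e-01  0.000e+00]
 [-1.000e-04 -0.000e+00 -1.000e+00]]
```

View pics/w1.png

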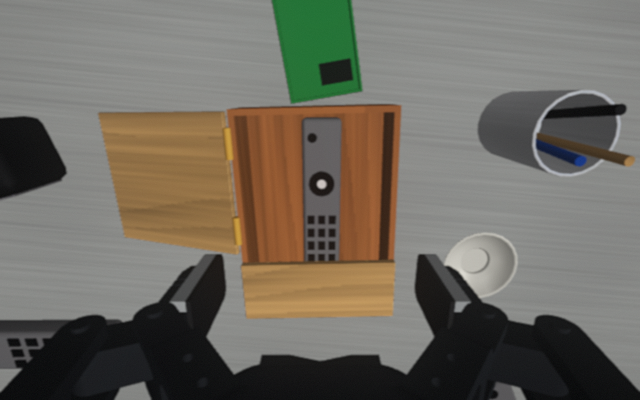

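The wrist picture shows the remote at (302–341, 118–260), nothing in the way of the fingers, and the board at (241–395, 261–318). The measurements from both views agree. I go down now.

Request:
arm_command(slide=[[0,0,21],[0,0,21],[0,0,21],[0,0,21],[0,0,21],[0,0,21],[0,0,21],[0,0,21],[0,0,21],[0,0,15]], twist=[[0,0,0],[0,0,0],[0,0,0],[0,0,0],[0,0,0],[0,0,0],[0,0,0],[0,0,0],[0,0,0],[0,0,0]])

```text
time: 3.48
position: [0.5739, -0.1283, 0.0254]
orientation: [[0.996, 0.092, -0.002], [0.092, -0.996, 0.0], [-0.002, -0.001, -1.0]]
ft_force: [0.5, 0.4, -0.3]
gripper_width: 0.085
finger_force: 0.0
```

Request:
arm_command(slide=[[0,0,6],[0,0,6],[0,0,4],[0,0,2],[0,0,0],[0,0,0],[0,0,0],[0,0,0],[0,0,0],[0,0,0]], twist=[[0,0,0],[0,0,0],[0,0,0],[0,0,0],[0,0,0],[0,0,0],[0,0,0],[0,0,0],[0,0,0],[0,0,0]])

```text
time: 4.32
position: [0.5747, -0.1285, 0.0096]
orientation: [[0.996, 0.092, 0.0], [0.092, -0.996, -0.0], [0.0, 0.0, -1.0]]
ft_force: [0.1, -0.0, 0.2]
gripper_width: 0.0857
finger_force: 0.0
```

Request:
arm_command(slide=[[0,0,0],[0,0,0],[0,0,0],[0,0,0],[0,0,0],[0,0,0],[0,0,0],[0,0,0],[0,0,0],[0,0,0]], twist=[[0,0,0],[0,0,0],[0,0,0],[0,0,0],[0,0,0],[0,0,0],[0,0,0],[0,0,0],[0,0,0],[0,0,0]], gripper=1, newtons=50)

```text
time: 5.15
position: [0.5748, -0.1286, 0.0096]
orientation: [[0.996, 0.092, 0.0], [0.092, -0.996, -0.0], [0.0, 0.0, -1.0]]
ft_force: [-1.2, -0.4, 5.2]
gripper_width: 0.0406
finger_force: 51.6
```

```bash
cat > plan.py <<'E'
import numpy as np
def plan(keys,A=146.5,B=3.6):
    # keys: (Lx,Lz,theta) rows; L=lower tail corner, org x/z in mm; prints tool-frame slide
    T=lambda k:np.array([k[0]+A*np.cos(t:=np.radians(k[2]))-B*np.sin(t),k[1]+A*np.sin(t)+B*np.cos(t)])
    for p,q in zip(keys,keys[1:]):
        d=T(q)-T(p);t=np.radians(p[2])
        print(np.round(d@[np.cos(t),np.sin(t)],1),0,np.round(-d@[-np.sin(t),np.cos(t)],1),'tw',q[2]-p[2])
E
python3 - <<'E'
from plan import *
k=[(-101,6,0),(-100.5,7,0),(-100,8,0),(-99,9,0)]
for i in range(1,12): k.append((-99+9*i/11,9+i/11,2*i))
plan(k)
E
```

```text
0.5 0 -1.0 tw 0
0.5 0 -1.0 tw 0
1.0 0 -1.0 tw 0
0.6 0 -5.2 tw 2
0.6 0 -5.2 tw 2
0.6 0 -5.1 tw 2
0.6 0 -5.1 tw 2
0.6 0 -5.1 tw 2
0.6 0 -5.1 tw 2
0.6 0 -5.0 tw 2
0.6 0 -5.0 tw 2
0.6 0 -5.0 tw 2
0.6 0 -4.9 tw 2
0.6 0 -4.9 tw 2
```

Request:
arm_command(slide=[[0.5,0,-1],[0.5,0,-1],[1,0,-1],[0.6,0,-5.2],[0.6,0,-5.2],[0.6,0,-5.1],[0.6,0,-5.1],[0,0,0],[0,0,0],[0,0,0]], twist=[[0,0,0],[0,0,0],[0,0,0],[0,2,0],[0,2,0],[0,2,0],[0,2,0],[0,0,0],[0,0,0],[0,0,0]])

```text
time: 5.98
position: [0.578, -0.1282, 0.0329]
orientation: [[0.986, 0.092, 0.138], [0.091, -0.996, 0.013], [0.138, -0.0, -0.99]]
ft_force: [0.4, -0.4, -0.8]
gripper_width: 0.0406
finger_force: 51.0
```

```bash
cat > chk.py <<'E'
from h import *
import sys
s=snap(sys.argv[1],sys.argv[2]);P=cloud(s);c=s['color'].astype(int)
st=monitor.get_state();R=st['orientation'];p=st['position']
sat=c.max(2)-c.min(2)
Q=(P-p)@R*1000   # tool frame, mm
m=(s['z_map']>0)&(sat<25)&(abs(Q[...,1])<19)&(Q[...,0]<62)&(Q[...,0]>-160)&(abs(Q[...,2]+20)<20)
q=Q[m]
if len(q)>50:
    a,b=np.polyfit(q[:,0],q[:,2],1); print(len(q),'slope deg',np.degrees(np.arctan(a)).round(2),'z at tcp',b.round(1),'x range',np.percentile(q[:,0],[1,99]).round(1),'y',np.percentile(q[:,1],[1,99]).round(1))
    f=q[q[:,0]>20]; print('front half z',np.median(f[:,2]).round(1), 'back z',np.median(q[q[:,0]<-40][:,2]).round(1))
print(p,R.round(3).tolist(),st['ft_force'].round(1),st['ft_torque'].round(2),st['gripper_width'],st['finger_force'])
E
python3 chk.py wrist w2.png
```

```text
18430 slope deg 1.03 z at tcp -17.6 x range [-41.6  52.3] y [-18.6  18.5]
front half z -17.4 back z -17.3
[ 0.57815374 -0.12817641  0.03273539] [[0.986, 0.092, 0.138], [0.091, -0.996, 0.013], [0.138, -0.0, -0.99]] [ 0.5  0.1 -0.8] [-0.03  0.14 -0.  ] 0.04066159205928364 50.96781134605408
```

View pics/w2.png

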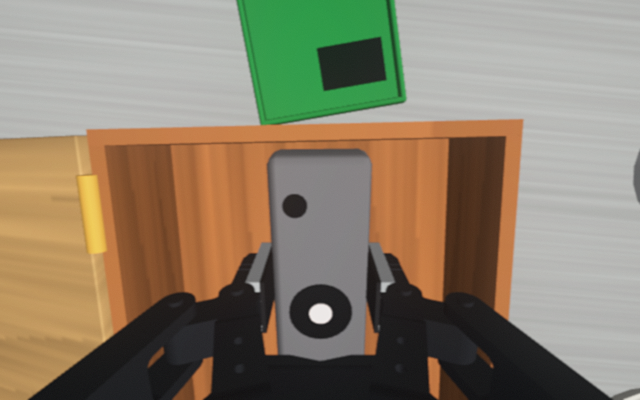

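The remote at (268–371, 150–355) has risen with the gripper and not slipped. Its front end is clear of the far wall, and the wrist force is about zero. I finish tilting to 22°, then draw it out along its own axis.

Request:
arm_command(slide=[[0.6,0,-5.1],[0.6,0,-5.1],[0.6,0,-5],[0.6,0,-5],[0.6,0,-5],[0.6,0,-4.9],[0.6,0,-4.9],[0,0,0],[0,0,0],[0,0,0]], twist=[[0,2,0],[0,2,0],[0,2,0],[0,2,0],[0,2,0],[0,2,0],[0,2,0],[0,0,0],[0,0,0],[0,0,0]])

```text
time: 6.87
position: [0.574, -0.1286, 0.0676]
orientation: [[0.924, 0.092, 0.372], [0.085, -0.996, 0.034], [0.373, -0.0, -0.928]]
ft_force: [0.7, -0.9, -1.3]
gripper_width: 0.0405
finger_force: 51.0
```

```bash
python3 chk.py wrist w3.png; python3 -c "
from h import *
s=snap('scene','sc2.png');cv2.imwrite('pics/sc2c.png',cv2.resize(s['color'][100:270,160:400,::-1],None,fx=3,fy=3))"
```

```text
18496 slope deg 1.27 z at tcp -17.7 x range [-41.7  52.1] y [-18.6  18.5]
front half z -17.6 back z -17.6
[ 0.5741228  -0.12859807  0.06763932] [[0.924, 0.092, 0.372], [0.085, -0.996, 0.034], [0.374, -0.0, -0.928]] [ 0.4 -0.5 -1. ] [-0.06  0.36  0.02] 0.040815167327599114 50.97766578197479
```

View pics/sc2c.png

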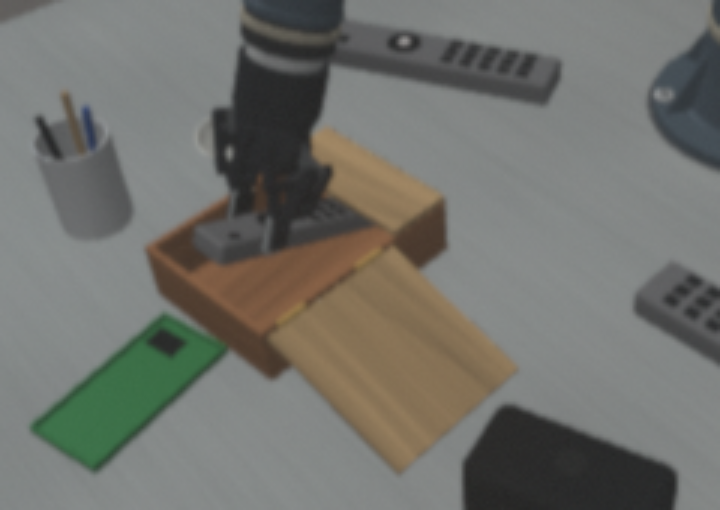

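The remote is slanted in the mouth with its front above the rim, and there is no contact force. Now I slide it out along its axis, then lift.

Request:
arm_command(slide=[[5,0,0],[8.5,0,0],[8.5,0,0],[9,0,0],[9,0,0],[9,0,0],[9,0,0],[9,0,0],[9,0,0],[9,0,0]], twist=[[0,0,0],[0,0,0],[0,0,0],[0,0,0],[0,0,0],[0,0,0],[0,0,0],[0,0,0],[0,0,0],[0,0,0]])

```text
time: 7.8
position: [0.6529, -0.1212, 0.1]
orientation: [[0.923, 0.092, 0.373], [0.085, -0.996, 0.034], [0.375, -0.0, -0.927]]
ft_force: [-0.1, -0.6, -0.6]
gripper_width: 0.0412
finger_force: 51.0
```

Request:
arm_command(slide=[[4.5,0,-11.1],[4.5,0,-11.1],[4.5,0,-11.1],[4.5,0,-11.1],[4.5,0,-11.1],[4.5,0,-11.1],[4.5,0,-11.1],[4.5,0,-11.1],[4.5,0,-11.1],[4.5,0,-11.1]], twist=[[0,0,0],[0,0,0],[0,0,0],[0,0,0],[0,0,0],[0,0,0],[0,0,0],[0,0,0],[0,0,0],[0,0,0]])

```text
time: 8.63
position: [0.6524, -0.1213, 0.2203]
orientation: [[0.923, 0.092, 0.373], [0.085, -0.996, 0.034], [0.375, -0.0, -0.927]]
ft_force: [0.3, -0.1, -0.8]
gripper_width: 0.0407
finger_force: 50.9
```

```bash
python3 chk.py wrist w4.png; python3 - <<'E'
from plan import *
k=[(-11,162,22)]
for i in range(1,12): k.append((-11-66*i/11,162+3*i/11,22-2*i))
plan(k)
E
```

```text
18376 slope deg 1.28 z at tcp -15.4 x range [-43.8  50.1] y [-18.6  18.5]
front half z -15.1 back z -15.4
[ 0.65364247 -0.12156191  0.22318467] [[0.922, 0.092, 0.376], [0.085, -0.996, 0.034], [0.378, 0.001, -0.926]] [ 1.1 -1.   1.4] [-0.02  0.23  0.02] 0.040836623308155885 50.94779312610626
-5.4 0 2.6 tw -2
-5.5 0 2.8 tw -2
-5.6 0 3.0 tw -2
-5.7 0 3.2 tw -2
-5.7 0 3.4 tw -2
-5.8 0 3.6 tw -2
-5.8 0 3.8 tw -2
-5.9 0 4.0 tw -2
-5.9 0 4.2 tw -2
-5.9 0 4.4 tw -2
-6.0 0 4.6 tw -2
```

Request:
arm_command(slide=[[-5.4,0,2.6],[-5.5,0,2.8],[-5.6,0,3],[-5.7,0,3.2],[-5.7,0,3.4],[-5.8,0,3.6],[-5.8,0,3.8],[-5.9,0,4],[-5.9,0,4.2],[-5.9,0,4.4]], twist=[[0,-2,0],[0,-2,0],[0,-2,0],[0,-2,0],[0,-2,0],[0,-2,0],[0,-2,0],[0,-2,0],[0,-2,0],[0,-2,0]])

```text
time: 9.52
position: [0.6043, -0.1257, 0.1723]
orientation: [[0.995, 0.092, 0.033], [0.092, -0.996, 0.003], [0.033, -0.0, -0.999]]
ft_force: [-0.1, -0.0, -0.7]
gripper_width: 0.0408
finger_force: 50.9
```

Request:
arm_command(slide=[[-6,0,4.6],[0,0,0],[0,0,0],[0,0,0],[0,0,0],[0,0,0],[0,0,0],[0,0,0],[0,0,0],[0,0,0]], twist=[[0,-2,0],[0,0,0],[0,0,0],[0,0,0],[0,0,0],[0,0,0],[0,0,0],[0,0,0],[0,0,0],[0,0,0]])

```text
time: 10.35
position: [0.5984, -0.1263, 0.1681]
orientation: [[0.996, 0.092, 0.0], [0.092, -0.996, 0.0], [0.0, -0.0, -1.0]]
ft_force: [-0.7, -0.6, -1.7]
gripper_width: 0.0407
finger_force: 50.9
```

```bash
python3 chk.py wrist w5.png; python3 chk.py top t5.png; python3 -c "
from h import *
s=snap('scene','sc3.png');cv2.imwrite('pics/sc3c.png',cv2.resize(s['color'][60:270,140:420,::-1],None,fx=2.6,fy=2.6))"
```

```text
18434 slope deg 1.05 z at tcp -17.4 x range [-41.3  52.7] y [-18.6  18.5]
front half z -17.2 back z -17.2
[ 0.59836661 -0.12629638  0.16803955] [[0.996, 0.092, 0.0], [0.092, -0.996, 0.0], [0.0, -0.0, -1.0]] [-0.1  0.2 -0.8] [-0.02 -0.04  0.01] 0.040711754031854945 50.92565059661865
86 slope deg 0.24 z at tcp -17.7 x range [-48.2  51.2] y [-18.8  -2.3]
front half z -17.3 back z -20.0
[ 0.59837016 -0.12631753  0.16804978] [[0.996, 0.092, 0.0], [0.092, -0.996, 0.0], [0.0, -0.0, -1.0]] [ 0.5  0.5 -1. ] [ 0.02 -0.05  0.03] 0.040724070343888946 50.9248423576355
```

View pics/sc3c.png

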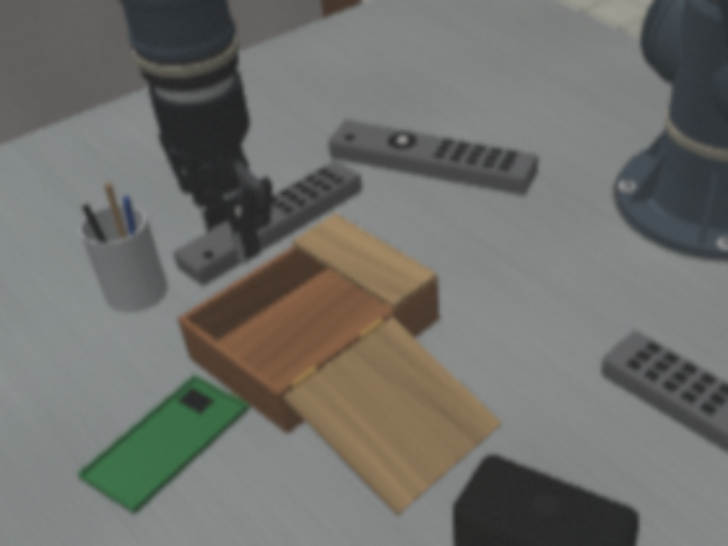

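The remote, at (180–360, 165–280), is held level with its keys up, about 95 mm above the board. The box and the bystanders haven't moved.

```bash
python3 -c "
from cell import ticket
print(ticket.sign_off())"
```

```text
the job is handed in; nothing more can be done
None
```

The remote came out slantwise with no contact force seen in the readings; it is held level, keys up, about 95 mm above the box's top board, and the job is handed in at about 10.5 s.

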